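# Build and wedge tight a resting crib for pouch cells

### The arm

A 6-joint arm with a two-finger parallel gripper is mounted at the origin on a cart in front of the work surface, level with it; the furniture and walls round the work are solid. World frame = base frame: x ahead of the robot, y to its left, z up, the work surface at z = 0. Lengths are in mm, angles in rad, forces in N, time in s.
With the tool pointing down it reaches from about 275 to 750 mm from the base axis. Payload 10.2 kg.
Tool frame: the origin (TCP) lies where the fingers leave the gripper's body, on its centre line; the fingertips stand 73 mm ahead of it and the grasp point (between the pads) lies 54 mm ahead of it; z points along the fingers, y is the line along which they close (so a half turn about z gives the same grasp; the last joint's range is limited). The gripper opens to 85 mm and grips with 20 to 120 N. Pads are 22 mm wide; open, the fingers measure 114 mm over their backs; the gripper's body (76 mm by 85 mm) begins 54 mm behind the grasp point. The pads swing forward as they close: fully open they stand 13 mm farther back than shut.
Start: joints at [-1.487, 0.313, 1.498, -0, 1.331, -0.223], TCP at [158.542, -500.496, 303.894] pointing down, gripper open.
Joint ranges: [-2.94, 2.94], [-0.97, 2.17], [0.19, 2.56], [-1.23, 4.37], [0.02, 3.11], [-2.88, 2.88]. Speed limits (rad/s): [2.39, 2.39, 3.01, 3.14, 3.14, 3.14].

### API

Orientations are given as a unit quaternion [w, x, y, z].
In Python, from rig import ctrl gives the robot as it stands.
- The arm moves only by the shell command python3 -m creep 'ROWS' [OPENING] [FORCE]. ROWS is JSON, a list that holds one entry, the list of rows, each a list of 6 numbers: the shift along the world's x, y, z in units of 25 mm (1.0 is 25 mm), then the turn, a rotation vector about the world's x, y, z in units of 5 degrees (1.0 is 5 degrees). In form: [[[x, y, z, ax, ay, az], ...]]. A call has 1 to 20 rows; each row is the pose to reach, as a shift and turn from the pose commanded when the call began; what a row does not reach only later rows make up. A row lasts 1/12 s, in which the tool goes at most 41.7 mm and 7.16 degrees, less where a joint would pass 70% of its speed; a pose out of reach is approached as far as the arm can. A call with a gripper value outside its range is refused whole. OPENING is the finger opening in mm, from 0 to 85.4, set as the call begins (- or left out, the last holds). The fingers move at their own pace and stop on an object; FORCE is the grip in N (left out, the last holds). Time passes only in rows, so rows that repeat a pose let the fingers close. It gives the time, the measured TCP pose, the force, the opening and the grip force at its end, in the units of the state.
- ctrl.sense(): the state, without advancing time (a new reading comes with each control period).
- ctrl.capture(name): name is "side" or "top"; returns a dict with "image" (480x640x3 uint8, red, green, blue), "fx", "fy", "cx", "cy" (pixels), "R" (3x3) and "t" (3): a world point X has camera coordinates R X + t. Camera axes: x right, y down, z forward; pixel columns grow to the right and rows downward; lengths in mm; the calibration is good to about 2 mm. A picture is of the moment at which its call begins. There is no depth.
- ctrl.finish_job(): hands the job in; it is judged then, once.
The state is a dict: "time_s": time; "joints": joint angles; "dq": joint speeds; "tau": joint torques, N m; "eef_pos": TCP position; "ee_rot": TCP orientation; "force": force on the tool from outside, world axes, zero at the start; "wrist_torque": the same for the moment, N m; "grip_width": opening from 0.0 (shut) to 1.0 (fully open); "grip_force": force on a finger pad.
Only numpy, scipy, OpenCV 4.12 (cv2) and the standard library are available. Lean on these libraries where they do the work, as an engineer would, in place of code of your own. Each camera call takes 0.05 s, during which the arm holds its last target. There are 200 camera calls.

### The job

Build the resting crib in the aluminium frame: lay the two black slats on its base from jaw to back stop, well apart, one left and one right of the middle, then all the white slats crosswise on top of them, centred and spread out with gaps. Then set the orange wedge in the lane between front rail and blue jaw, straight side to the rail, and tap its thick end with the mallet until it stops advancing and the jaw holds the black slats tight; drive it only with the mallet, never by hand. After that, lay every yellow-edged cell flat on the white slats, crosswise to them and side by side, and stand the mallet back on its rubber pad; leave the other things alone.

Things in the scene. Friction and masses are not known exactly. Their poses are not given: they have to be found in the camera images.
- frame: fixed aluminium frame with grey base plate; origin on the bench under the crib bay's middle; x away from the robot, y left along the wedge lane, z up. mm in this frame: base 6 thick, x -103..67, y -95..95; back stop with inner face at x 57 (y -85..85); front rail x -103..-91, y -75..75; stop, rail and jaw are 20 high. Bay between jaw and stop 118 long when open, open at both y ends
- lane_mouth (a point): point on the base plate (6 above the bench) at the wide mouth of the wedge lane, frame x -79, y 75 mm; axes as the frame's. The lane runs from here to frame -y between the front rail (face at frame x -91) and the jaw's tapered rear face. Outside the mouth a tongue of the base plate, x -103..-53, goes on to frame y 167 at the same height
- jaw (a joint): blue jaw, a slide (m): 0 open (front face at frame x -61 mm), grows as it moves to +x towards the stop; stays where left (friction 1.5 N), end of travel 0.014. At 0 its rear face lies at frame x = -77 + (y - 20)/7 mm, y -60..75. It clamps the black slats against the stop at about 0.008
- black1: one of the two black plastic slats, 110 long, square section 16x16; origin at its centre, x along its length. At the start it lies on the grey slat mat (2 thick)
- black2: one of the two black plastic slats, 110 long, square section 16x16; origin at its centre, x along its length. At the start it lies on the grey slat mat (2 thick)
- white1: one of the two or three white plastic slats, 160 long, square section 16x16; origin at its centre, x along its length. At the start it lies on the grey slat mat (2 thick); may be absent
- white2: one of the two or three white plastic slats, 160 long, square section 16x16; origin at its centre, x along its length. At the start it lies on the grey slat mat (2 thick); may be absent
- white3: one of the two or three white plastic slats, 160 long, square section 16x16; origin at its centre, x along its length. At the start it lies on the grey slat mat (2 thick); may be absent
- wedge: loose orange wedge, 130 long, body 20 high, 120 g; origin at its underside, 65 mm from either end; x towards the thin end. Straight side at y -12 mm (goes to the rail), tapered side at y = 2 + (65 - x)/7 mm (to the jaw). On top a grip rib 14 wide (y -7..7), x -37..13, z 20..38 mm. In the lane its x is along frame -y, its origin at frame x -79, z 6 mm
- wedge_tip (a point): middle of the wedge's thin end (wedge x 65, y 0, z 10 mm; 14 mm thick there). With the jaw at 0 the wedge slides freely until this is at frame y 20 mm; then each 7 mm pushes the jaw 1 mm, against some newtons, held by friction; the slats are tight and it stops at about frame y -36 mm
- wedge_butt (a point): middle of the wedge's thick end face, the one to strike (wedge x -65, y 4, z 10 mm; 32 mm wide, 20 high)
- mallet: small mallet standing on its head with its handle straight up: steel head 60 (x) x 54 (y) x 34 (z) with white nylon striking faces at both x ends; red handle 22 (x) x 26 (y), from z = 33 to 97; about 250 g; origin at the underside of the head, z up the handle, x along the striking axis
- mallet_pad: fixed black rubber pad 80 (x) x 62 (y) x 3 on which the mallet stands with its x along the pad's; origin at the centre of its underside
- slat_mat: thin grey mat, 200 x 300 x 2, fixed on the bench, where the slats lie at the start. Mind the fixed tall stack of black trays behind it, between mat and frame: world x 0.63 to 0.90 m, y -0.30 to -0.06 m, 0.27 m high; carry things past in front of it
- cell1: one of the one or two yellow-edged pouch cells, 66 wide (x) x 93 long (y) x 6; the rigid part spans x -32..32, y -38..46, z 0..5.5 mm; origin at its underside, z up; it lies flat on the bench at the left at the start, in front of the fixed tester (world x over 0.54 m, y over 0.32 m, 0.18 m high with what lies on it); may be absent
- cell2: one of the one or two yellow-edged pouch cells, 66 wide (x) x 93 long (y) x 6; the rigid part spans x -32..32, y -38..46, z 0..5.5 mm; origin at its underside, z up; it lies flat on the bench at the left at the start, in front of the fixed tester (world x over 0.54 m, y over 0.32 m, 0.18 m high with what lies on it); may be absent
- cot_tin: bystander: round white tin, 68 across, 34 high; origin at its underside; leave it alone
- kapton_tape: bystander: roll of amber tape, 74 across, 12 high; origin at its underside; leave it alone

How it is judged:
By the outcome, as a careful person would: the job done as asked, in the order asked, and still so for the second after the job is handed in, with the robot touching nothing.
Of white1, white2, white3 only 2 to 3 are there at a start; the rules pass over those that are not, and their reading is None.
Of cell1, cell2 only 1 to 2 are there at a start; the rules pass over those that are not, and their reading is None.
At some moment in a run one of mallet may be knocked a few centimetres aside while the robot is not near it.
Once in a run the grip may slacken for a moment while it holds something.
It also fails if it takes over 210 s, if anything falls off the work surface, if the arm or the gripper's body presses on something with over 40 N, if the wrist force passes 120 N, or if a joint passes its speed limit or range.

## Working session

There is one attempt and no reset: what is moved stays moved. The work goes in short steps, Python scripts to look and compute and a shell command to move; the robot and the scene stay as the last step left them, time stands still between calls to the robot, and variables do not carry over. Pictures are saved under pics/ and viewed, at most 14 in all, crops included, and the job is handed in when it is done.

```bash
ls; mkdir -p pics
python3 - <<'E'
from rig import ctrl
import cv2, numpy as np
for n in("top","side"):
    c=ctrl.capture(n); cv2.imwrite(f"pics/{n}0.png",c["image"][:,:,::-1])
    R=np.array(c["R"]);t=np.array(c["t"]);print(n,c["fx"],c["fy"],c["cx"],c["cy"],R.round(4).tolist(),t, "pos",-R.T@t)
print(ctrl.sense())
E
```

```text
pics
top 475.6793683576089 475.6793683576089 321.0453343335254 240.85145870292655 [[-0.0138, -0.9998, -0.0121], [-0.9943, 0.015, -0.1052], [0.1054, 0.0106, -0.9944]] [  20.14753146  525.24449396 1090.6332617 ] pos [4.07616142e+02 7.25991701e-01 1.14000753e+03]
side 539.1046581953359 539.1046581953359 321.59060369852364 241.43790325105024 [[-0.9986, 0.0531, 0.0075], [0.0189, 0.4786, -0.8778], [-0.0501, -0.8764, -0.4789]] [ 551.17945006   48.98004931 1538.70480845] pos [ 626.61886154 1295.88627136  775.78211695]
{'time_s': 0.1, 'joints': array([-1.48739982e+00,  3.13397357e-01,  1.49835479e+00, -1.08522210e-06,
        1.33103262e+00, -2.23381697e-01]), 'dq': array([ 0.00064513, -0.00129211, -0.00270424,  0.00108429, -0.0012348 ,
        0.00161602]), 'tau': array([ 3.07087525e-03, -4.12903082e+01, -2.60146344e+01, -1.55212056e-04,
        3.02514694e-03, -1.86767227e-05]), 'eef_pos': array([ 158.52860391, -500.33492237,  303.39294634]), 'ee_rot': array([-5.94637123e-04,  9.88258744e-01,  1.52788414e-01,  4.11599879e-05]), 'force': array([0.14710992, 0.13172548, 0.48486521]), 'wrist_torque': array([0.02501398, 0.01294227, 0.00759682]), 'grip_force': 0.0, 'grip_width': 0.9955985783894213}
```

View pics/top0.png

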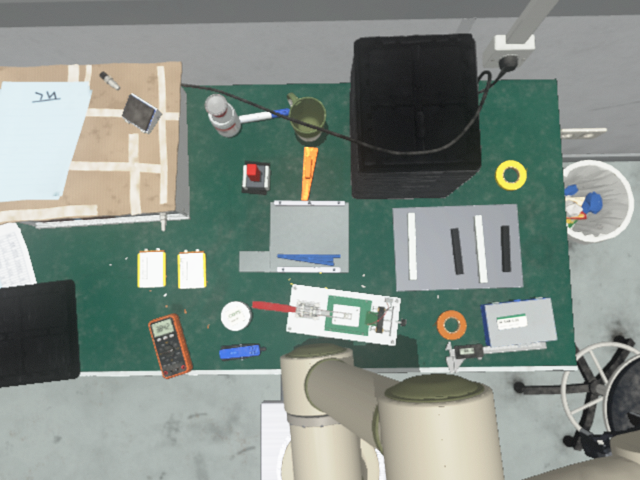

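View pics/side0.png

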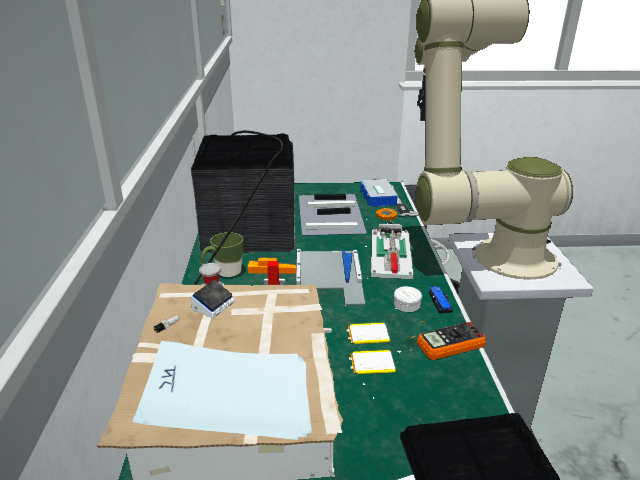

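Top view shows: mat with white slats at (412,246) and (481,248), black ones at (458,251) and (506,248); frame around (310,237); wedge (309,173); mallet (256,175); cells (151,269) and (192,270). So there are 2 white slats and 2 cells. In the side view the same things show from the left.

```bash
cat > h.py <<'E'
import numpy as np, cv2
from rig import ctrl
def ray(c,u,v):
    R=np.array(c["R"]);t=np.array(c["t"]);d=R.T@np.array([(u-c["cx"])/c["fx"],(v-c["cy"])/c["fy"],1.]);return -R.T@t,d
def onz(c,u,v,z):
    o,d=ray(c,u,v);return (o+d*(z-o[2])/d[2])
def proj(c,X):
    p=np.array(c["R"])@np.array(X,float)+np.array(c["t"]);return np.array([c["fx"]*p[0]/p[2]+c["cx"],c["fy"]*p[1]/p[2]+c["cy"]])
def tri(c1,p1,c2,p2):
    (a,d),(b,e)=ray(c1,*p1),ray(c2,*p2)
    s=np.linalg.lstsq(np.stack([d,-e],1),b-a,rcond=None)[0];P,Q=a+s[0]*d,b+s[1]*e
    return (P+Q)/2,np.linalg.norm(P-Q)
def crop(c,x0,y0,x1,y1,k,name):
    im=cv2.resize(c["image"][y0:y1,x0:x1,::-1],None,fx=k,fy=k,interpolation=cv2.INTER_CUBIC)
    for x in range((x0+9)//10*10,x1,10):
        cv2.line(im,((x-x0)*k,0),((x-x0)*k,5 if x%50 else 14),(255,0,255),1)
        if x%20==0: cv2.putText(im,str(x),((x-x0)*k+2,12),0,.35,(255,255,0),1)
    for y in range((y0+9)//10*10,y1,10):
        cv2.line(im,(0,(y-y0)*k),(5 if y%50 else 14,(y-y0)*k),(255,0,255),1)
        if y%20==0: cv2.putText(im,str(y),(2,(y-y0)*k-2),0,.35,(255,255,0),1)
    cv2.imwrite("pics/"+name,im);return im
def blob(c,mask,x0,y0,x1,y1,z,amin=40):
    m=np.zeros(mask.shape,np.uint8);m[y0:y1,x0:x1]=mask[y0:y1,x0:x1]
    out=[]
    for k in cv2.findContours(m,0,1)[0]:
        if cv2.contourArea(k)<amin: continue
        P=np.array([onz(c,u,v,z)[:2] for u,v in k[:,0]+0.0],np.float32)
        (cx,cy),(w,h),a=cv2.minAreaRect(P)
        if w<h:w,h,a=h,w,a+90
        out.append((round(cx,1),round(cy,1),round(w,1),round(h,1),round((a+90)%180-90,1)))
    return out
E
python3 - <<'E'
from h import *
c=ctrl.capture("top");s=ctrl.capture("side")
h=cv2.cvtColor(c["image"],cv2.COLOR_RGB2HSV).astype(int);H,S,V=h[...,0],h[...,1],h[...,2]
print("white",blob(c,(V>190),394,207,520,287,18))
print("black",blob(c,(V<85),396,212,520,284,18))
print("wedge",blob(c,(S>150)&(H<22)&(V>120),295,140,325,202,20))
print("cells",blob(c,((S>120)&(H>22)&(H<35)&(V>120))|(V>200),130,240,215,295,5))
print("pad",blob(c,(V<60),235,150,280,200,3))
print("handle",blob(c,(S>150)&((H<6)|(H>174)),235,150,280,200,97))
crop(c,230,130,360,280,4,"frame_top.png")
a=crop(s,240,235,400,315,5,"frame_side.png")
E
```

```text
white [(503.3, -363.6, 159.5, 17.3, 2.2), (512.8, -202.8, 159.2, 18.8, -0.3)]
black [(497.8, -306.1, 105.5, 16.7, 4.1), (502.1, -420.9, 106.5, 18.4, -0.5)]
wedge [(691.0, 38.8, 128.8, 32.1, -3.9)]
cells [(466.3, 323.6, 92.5, 65.0, 1.0), (470.0, 421.0, 92.4, 67.5, 1.5)]
pad []
handle [(675.8, 163.4, 37.1, 24.7, 0.1)]
```

View pics/frame_top.png

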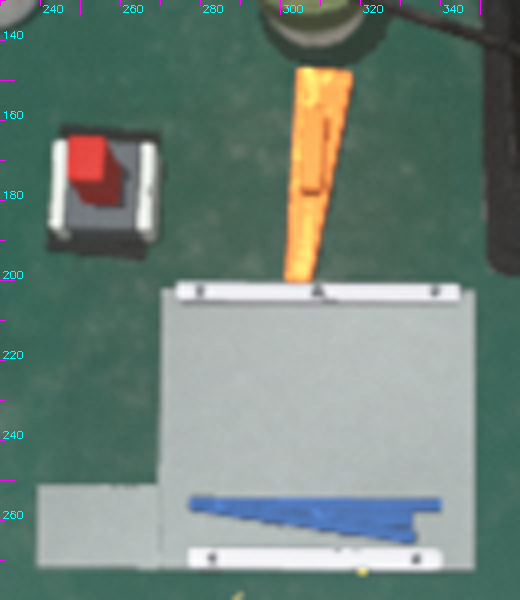

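View pics/frame_side.png

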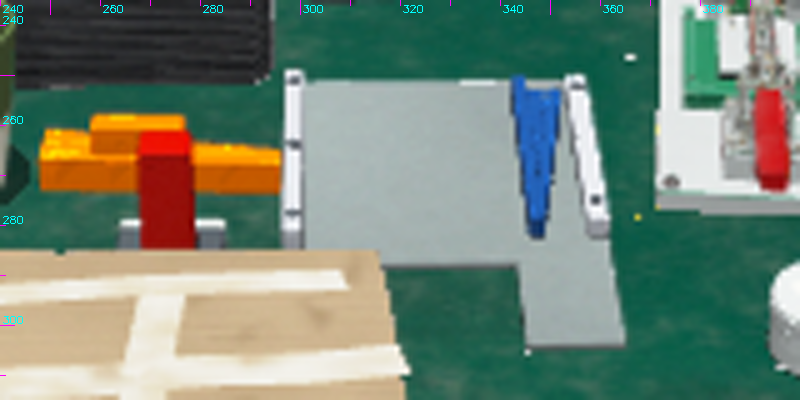

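```bash
cat >> h.py <<'E'
from scipy.optimize import least_squares
def fit(obs,z0,x0,freez=False):
    """obs: list of (cam, local xyz, pix)"""
    def W(p,l):
        co,si=np.cos(p[2]),np.sin(p[2]);return [p[0]+co*l[0]-si*l[1],p[1]+si*l[0]+co*l[1],(p[3] if freez else z0)+l[2]]
    r=least_squares(lambda p:np.concatenate([proj(c,W(p,l))-q for c,l,q in obs]),list(x0)+([z0] if freez else []),x_scale=[10,10,.1]+([10] if freez else []))
    return np.r_[r.x[:2],np.degrees(r.x[2]),r.x[3:]].round(1),np.abs(r.fun).reshape(-1,2).round(1).tolist()
E
python3 - <<'E'
from h import *
c=ctrl.capture("top");s=ctrl.capture("side")
T=lambda x,y:(230+x/4-.4,130+y/4-.4)
Sd=lambda x,y:(240+x/5-.4,235+y/5-.4)
F=[(c,(67,95,6),T(162,290)),(c,(67,-95,6),T(474,290)),(c,(-103,-95,6),T(474,569)),(c,(-103,167,6),T(37,566)),(c,(-53,167,6),T(38,486)),
(s,(-103,167,6),Sd(625,344)),(s,(-53,167,6),Sd(527,344))]
for fz in(0,1):print("frame",fit(F,0,(560,20,0),fz))
W=[(c,(-65,-12,20),T(297,68)),(c,(-65,20,20),T(352,70)),(c,(65,-12,20),T(285,280)),(c,(65,2,20),T(311,281)),
(s,(-65,-12,20),Sd(40,150)),(s,(-65,-12,0),Sd(40,190)),(s,(65,-12,20),Sd(281,150)),(s,(65,-12,0),Sd(281,191))]
for fz in(0,1):print("wedge",fit(W,0,(690,35,np.pi),fz))
# mallet: local x along world y ~ yaw 90
M=[(c,(-11,-13,97),T(106,180)),(c,(-11,13,97),T(106,136)),(c,(11,-13,97),T(68,180)),(c,(11,13,97),T(68,136)),
 (c,(-30,27,34),T(156,142)),(c,(30,27,34),T(53,142)),(c,(30,-27,34),T(50,236)),(c,(-30,-27,34),T(156,236))]
M=[(a,(x,-y,z),p) for a,(x,y,z),p in M]
for fz in(0,1):print("mallet",fit(M,3,(675,163,np.pi/2),fz))
P=[(c,(40,31,3),T(47,250)),(c,(-40,31,3),T(146,258)),(c,(40,-31,3),T(62,126)),(c,(-40,-31,3),T(160,130))]
print("pad",fit(P,0,(675,163,np.pi/2)))
a=crop(c,385,200,530,295,5,"mat_top.png")
b=crop(s,295,180,375,235,9,"mat_side.png")
E
```

```text
frame (array([556.4,  41.6,  -1. ]), [[0.2, 0.5], [0.3, 0.3], [0.4, 0.4], [0.2, 0.7], [0.0, 0.2], [0.2, 0.1], [0.4, 0.4]])
frame (array([ 5.564e+02,  4.160e+01, -1.100e+00,  4.000e-01]), [[0.2, 0.5], [0.3, 0.3], [0.4, 0.4], [0.3, 0.7], [0.0, 0.2], [0.2, 0.0], [0.4, 0.3]])
wedge (array([689.7,  40.5, 176.6]), [[1.0, 0.4], [0.5, 0.4], [1.3, 0.3], [0.7, 0.3], [0.5, 2.5], [0.1, 0.8], [0.4, 3.0], [0.3, 1.1]])
wedge (array([688.7,  42.3, 176.5,   7. ]), [[0.1, 0.1], [0.3, 0.0], [0.4, 0.1], [0.2, 0.2], [0.4, 0.6], [0.1, 1.0], [0.0, 1.1], [0.1, 0.7]])
mallet (array([680.6, 165.6,  89.2]), [[0.1, 0.6], [0.2, 0.3], [0.3, 0.7], [0.1, 0.3], [0.3, 0.1], [0.3, 0.1], [0.6, 1.1], [0.6, 1.1]])
mallet (array([671.1, 159.8,  89.2,  40.2]), [[0.2, 0.7], [0.3, 0.1], [0.5, 0.8], [0.3, 0.0], [0.2, 0.2], [0.1, 0.1], [0.2, 0.5], [0.0, 0.6]])
pad (array([686.6, 170.7,  84.2]), [[3.4, 3.7], [4.5, 3.0], [4.5, 2.5], [3.4, 4.2]])
```

View pics/mat_top.png

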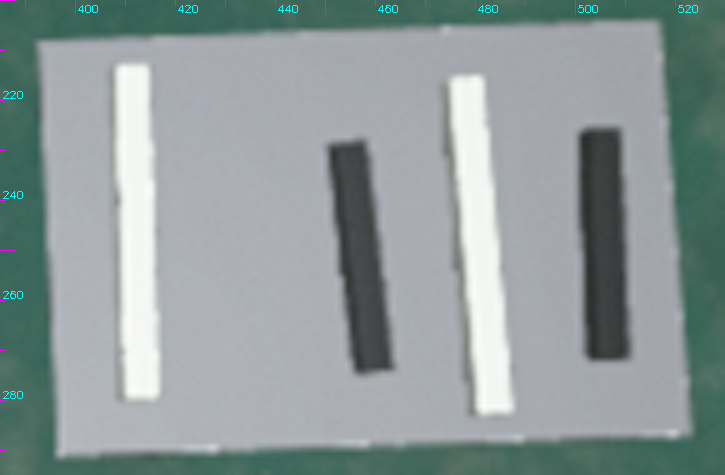

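View pics/mat_side.png

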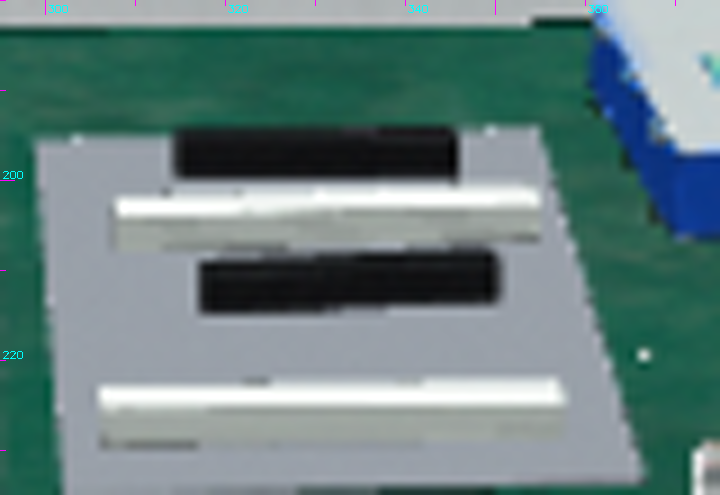

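The crops show the slats clearly. Top crop right edges: black at (458→464, 228→274) and (509→511, 226→271); whites at about (412,246) and (481,248). Next I fit poses, with heights from both views.

Run:
```python
from h import *
c=ctrl.capture("top");s=ctrl.capture("side")
T=lambda x,y:(385+x/5-.4,200+y/5-.4); S=lambda x,y:(295+x/9-.45,180+y/9-.45)
def sl(L,q,sd=[],fz=0,x0=(505,-300,0)):
    h=L/2
    l=[(h,8,8),(h,-8,8),(-h,-8,8),(-h,8,8)]
    o=[(c,a,T(*p)) for a,p in zip(l,q)]+[(s,a,S(*p)) for a,p in sd]
    return fit(o,10,x0,fz)
W2=[(115,65),(150,65),(160,398),(124,398)];W1=[(449,77),(484,76),(514,411),(477,413)]
print("W2",sl(160,W2)); print("W2 side",sl(160,W2,[((80,8,8),(99,406)),((-80,8,8),(567,402)),((80,8,-8),(103,447))],1))
print("W1",sl(160,W1)); print("W1 side",sl(160,W1,[((80,8,8),(115,216)),((-80,8,8),(541,207)),((80,8,-8),(117,250))],1))
print("B1",sl(110,[(332,144),(366,141),(394,368),(360,373)]))
print("B2",sl(110,[(586,130),(620,128),(630,357),(596,359)]))
T4=lambda x,y:(230+x/4-.4,130+y/4-.4);S5=lambda x,y:(240+x/5-.4,235+y/5-.4)
print("handle top",tri(c,T4(87,158),s,S5(165,141)))
print("rib top", [onz(c,*T4(x,y),38).round(1) for x,y in((318,115),(313,190))])
print("wedge top only",fit([(c,(-65,-12,20),T4(297,68)),(c,(-65,20,20),T4(352,70)),(c,(65,-12,20),T4(285,280)),(c,(65,2,20),T4(311,281))],0,(690,35,np.pi)))
print("cell side z", )
```

```text
W2 (array([ 5.119e+02, -2.023e+02, -3.000e-01]), [[0.1, 0.4], [0.1, 0.4], [0.2, 0.4], [0.2, 0.4]])
W2 side (array([ 5.113e+02, -2.017e+02, -4.000e-01,  1.330e+01]), [[0.2, 0.3], [0.1, 0.4], [0.2, 0.6], [0.1, 0.6], [0.1, 0.1], [0.5, 0.2], [0.3, 0.2]])
W1 (array([ 503.4, -363.8,    2.1]), [[0.1, 0.1], [0.1, 0.3], [0.3, 0.2], [0.3, 0.2]])
W1 side (array([ 502.7, -362.7,    2. ,   13.3]), [[0.1, 0.0], [0.1, 0.2], [0.3, 0.5], [0.2, 0.5], [0.3, 0.0], [0.3, 0.5], [0.5, 0.5]])
B1 (array([ 498.1, -308.1,    4.5]), [[0.0, 0.3], [0.1, 0.4], [0.0, 0.5], [0.0, 0.2]])
B2 (array([ 502.6, -423.5,   -0.6]), [[0.0, 0.5], [0.0, 0.2], [0.1, 0.5], [0.0, 0.2]])
handle top (array([681.05870308, 165.32723787, 101.44976563]), np.float64(0.473203226850316))
rib top [array([721.8,  38.1,  38. ]), array([676.4,  41.5,  38. ])]
wedge top only (array([690.5,  42.6, 176.4]), [[0.3, 0.0], [0.3, 0.1], [0.3, 0.1], [0.3, 0.1]])
cell side z
```

```bash
A='[13.58,7.69,-6,0,0,-2.62]'; python3 -m creep '[[[13.58,7.69,-6,0,0,-2.62],[13.58,7.69,-6,0,0,-2.62],[13.58,7.69,-6,0,0,-2.62],[13.58,7.69,-6,0,0,-2.62],[13.58,7.69,-6,0,0,-2.62],[13.58,7.69,-6,0,0,-2.62],[13.58,7.69,-6,0,0,-2.62],[13.58,7.69,-6,0,0,-2.62],[13.58,7.69,-6,0,0,-2.62],[13.58,7.69,-6,0,0,-2.62],[13.58,7.69,-6,0,0,-2.62],[13.58,7.69,-6,0,0,-2.62],[13.58,7.69,-6,0,0,-2.62],[13.58,7.69,-6,0,0,-2.62],[13.58,7.69,-6,0,0,-2.62],[13.58,7.69,-6,0,0,-2.62]]]' 44 40; python3 -m creep '[[[0,0,-1.5,0,0,0],[0,0,-2.5,0,0,0],[0,0,-3,0,0,0],[0,0,-3,0,0,0],[0,0,-3,0,0,0]]]'
```

```text
time_s: 1.73
eef_pos: [497.4, -309.1, 154.5]
ee_rot: [0.0, 0.999, 0.038, 0.0]
force: [-0.9, -0.6, 0.4]
grip_width: 0.512
grip_force: 0.0
time_s: 2.15
eef_pos: [498.1, -308.7, 79.6]
ee_rot: [0.0, 0.999, 0.039, 0.0]
force: [0.5, 0.7, 1.4]
grip_width: 0.516
grip_force: 0.0
```

```bash
python3 -m creep '[[[0,0,0,0,0,0],[0,0,0,0,0,0],[0,0,0,0,0,0],[0,0,0,0,0,0],[0,0,0,0,0,0],[0,0,0,0,0,0],[0,0,1,0,0,0],[0,0,2,0,0,0],[0,0,4,0,0,0],[0,0,5,0,0,0],[0,0,5,0,0,0],[0,0,5,0,0,0]]]' 8 50
```

```text
time_s: 3.15
eef_pos: [498.5, -308.5, 206.2]
ee_rot: [0.002, 0.999, 0.039, 0.002]
force: [0.2, 0.3, -1.4]
grip_width: 0.168
grip_force: 50.0
```

```bash
python3 -m creep '[[[0.4,2,0,0,0,0],[2.39,15.91,0,0,0,-1.11],[2.39,15.91,0,0,0,-1.11],[2.39,15.91,0,0,0,-1.11],[2.39,15.91,0,0,0,-1.11],[2.39,15.91,0,0,0,-1.11],[2.39,15.91,0,0,0,-1.11],[2.39,15.91,0,0,0,-1.11],[2.39,15.91,0,0,0,-1.11],[2.39,15.91,0,0,0,-1.11],[2.39,15.91,0,0,0,-1.11],[2.39,15.91,0,0,0,-1.11],[2.39,15.91,0,0,0,-1.11],[2.39,15.91,0,0,0,-1.11],[2.39,15.91,-1.5,0,0,-1.11],[2.39,15.91,-3,0,0,-1.11],[2.39,15.91,-3.7,0,0,-1.11],[2.39,15.91,-3.7,0,0,-1.11],[2.39,15.91,-3.7,0,0,-1.11],[2.39,15.91,-3.7,0,0,-1.11]]]'
python3 - <<'E'
from h import *
c=ctrl.capture("top");s=ctrl.capture("side")
a=crop(c,250,190,370,290,5,"x.png");b=crop(s,280,215,390,315,5,"y.png")
cv2.imwrite("pics/b1.png",cv2.resize(np.hstack([a[:500],b[:500,:550]]),(800,348)))
E
```

```text
time_s: 4.82
eef_pos: [558.6, 88.9, 113.0]
ee_rot: [0.0, 1.0, -0.01, 0.001]
force: [1.1, 0.2, -1.0]
grip_width: 0.17
grip_force: 50.0
```

View pics/b1.png

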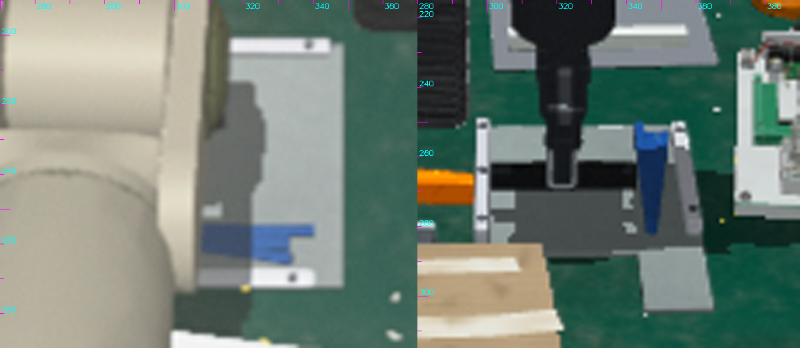

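Side crop: the black slat spans columns 301–342 between the stop and the jaw, still raised. Top view is blocked by the arm. Lowering and releasing.

```bash
python3 -m creep '[[[0,0,-0.6,0,0,0],[0,0,-1,0,0,0],[0,0,-1.12,0,0,0],[0,0,-1.12,0,0,0],[0,0,-1.12,0,0,0]]]'; python3 -m creep '[[[0,0,0,0,0,0],[0,0,0,0,0,0],[0,0,0,0,0,0],[0,0,1,0,0,0],[0,0,2,0,0,0],[0,0,4,0,0,0],[0,0,5,0,0,0],[0,0,5,0,0,0]]]' 40 50
python3 -m creep '[[[0,-2,0.5,0,0,0],[-2.2,-20,0.5,0,0,0],[-2.2,-20.52,0.5,0,0,0.1],[-2.2,-20.52,0.5,0,0,0.1],[-2.2,-20.52,0.5,0,0,0.1],[-2.2,-20.52,0.5,0,0,0.1],[-2.2,-20.52,0.5,0,0,0.1],[-2.2,-20.52,0.5,0,0,0.1],[-2.2,-20.52,0.5,0,0,0.1],[-2.2,-20.52,0.5,0,0,0.1],[-2.2,-20.52,0.5,0,0,0.1],[-2.2,-20.52,0.5,0,0,0.1],[-2.2,-20.52,0.5,0,0,0.1],[-2.2,-20.52,0.5,0,0,0.1],[-2.2,-20.52,0.5,0,0,0.1],[-2.2,-20.52,0.5,0,0,0.1]]]'
python3 - <<'E'
from h import *
c=ctrl.capture("top");crop(c,250,190,400,290,5,"b1t.png");cv2.imwrite("pics/full1.png",c["image"][:,:,::-1])
E
```

```text
time_s: 5.33
eef_pos: [557.9, 89.4, 84.6]
ee_rot: [0.0, 1.0, -0.009, 0.0]
force: [-3.8, -1.0, 7.3]
grip_width: 0.166
grip_force: 51.0
time_s: 6.0
eef_pos: [559.9, 89.6, 215.2]
ee_rot: [0.0, 1.0, -0.009, 0.006]
force: [1.0, -0.0, 0.2]
grip_width: 0.464
grip_force: 0.0
time_s: 7.33
eef_pos: [503.0, -422.7, 220.6]
ee_rot: [-0.0, 1.0, -0.005, -0.0]
force: [-0.3, 0.1, 0.2]
grip_width: 0.469
grip_force: 0.0
```

View pics/b1t.png

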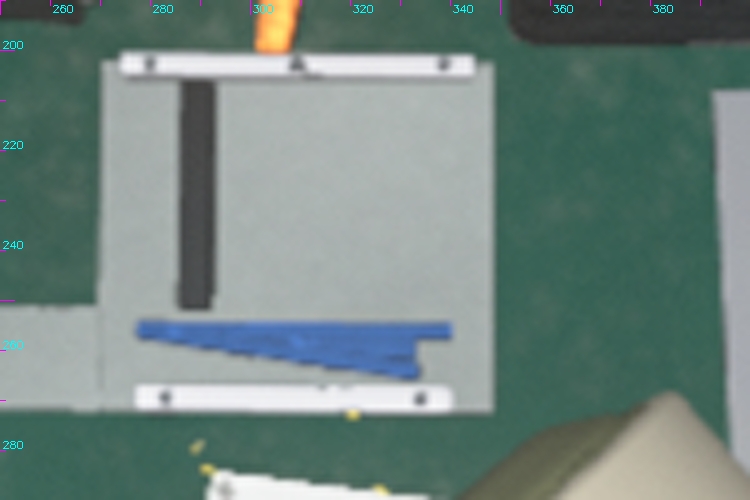

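Top crop: black1 lies from stop (row 206) to near the jaw (row 251), columns 287–293, straight. Now black2.

```bash
python3 -m creep '[[[0,0,-1.5,0,0,0],[0,0,-3,0,0,0],[0,0,-4.5,0,0,0],[0,0,-5.68,0,0,0],[0,0,-5.68,0,0,0],[0,0,-5.68,0,0,0],[0,0,-5.68,0,0,0]]]'; python3 -m creep '[[[0,0,0,0,0,0],[0,0,0,0,0,0],[0,0,0,0,0,0],[0,0,0,0,0,0],[0,0,0,0,0,0],[0,0,0,0,0,0],[0,0,1,0,0,0],[0,0,2,0,0,0],[0,0,4,0,0,0],[0,0,5,0,0,0],[0,0,5,0,0,0],[0,0,5,0,0,0]]]' 8 50
python3 -m creep '[[[0.4,2,0,0,0,0],[2.09,16.68,0,0,0,-0.1],[2.09,16.68,0,0,0,-0.1],[2.09,16.68,0,0,0,-0.1],[2.09,16.68,0,0,0,-0.1],[2.09,16.68,0,0,0,-0.1],[2.09,16.68,0,0,0,-0.1],[2.09,16.68,0,0,0,-0.1],[2.09,16.68,0,0,0,-0.1],[2.09,16.68,0,0,0,-0.1],[2.09,16.68,0,0,0,-0.1],[2.09,16.68,0,0,0,-0.1],[2.09,16.68,0,0,0,-0.1],[2.09,16.68,0,0,0,-0.1],[2.09,16.68,-1.5,0,0,-0.1],[2.09,16.68,-3,0,0,-0.1],[2.09,16.68,-3.7,0,0,-0.1],[2.09,16.68,-3.7,0,0,-0.1],[2.09,16.68,-3.7,0,0,-0.1],[2.09,16.68,-3.7,0,0,-0.1]]]'
```

```text
time_s: 7.97
eef_pos: [503.3, -422.7, 79.4]
ee_rot: [0.0, 1.0, -0.004, 0.0]
force: [-0.4, -0.4, 0.8]
grip_width: 0.467
grip_force: 0.0
time_s: 8.97
eef_pos: [503.0, -423.8, 205.8]
ee_rot: [0.001, 1.0, -0.005, 0.001]
force: [-0.5, -0.1, -0.1]
grip_width: 0.173
grip_force: 49.9
time_s: 10.63
eef_pos: [555.8, -7.4, 112.8]
ee_rot: [0.0, 1.0, -0.01, 0.001]
force: [-0.4, 0.4, -0.1]
grip_width: 0.166
grip_force: 54.5
```

```bash
python3 -m creep '[[[0,0,-0.6,0,0,0],[0,0,-1,0,0,0],[0,0,-1.12,0,0,0],[0,0,-1.12,0,0,0],[0,0,-1.12,0,0,0]]]'; python3 -m creep '[[[0,0,0,0,0,0],[0,0,0,0,0,0],[0,0,0,0,0,0],[0,0,1,0,0,0],[0,0,2,0,0,0],[0,0,4,0,0,0],[0,0,5.5,0,0,0],[0,0,5.5,0,0,0]]]' 40 50
python3 -m creep '[[[-0.2,-1,0,0,0,0],[-1.74,-7.82,0,0,0,0.15],[-1.74,-7.82,0,0,0,0.15],[-1.74,-7.82,0,0,0,0.15],[-1.74,-7.82,0,0,0,0.15],[-1.74,-7.82,0,0,0,0.15],[-1.74,-7.82,0,0,0,0.15],[-1.74,-7.82,0,0,0,0.15],[-1.74,-7.82,0,0,0,0.15],[-1.74,-7.82,-2,0,0,0.15],[-1.74,-7.82,-4,0,0,0.15],[-1.74,-7.82,-5.68,0,0,0.15],[-1.74,-7.82,-5.68,0,0,0.15],[-1.74,-7.82,-5.68,0,0,0.15],[-1.74,-7.82,-5.68,0,0,0.15]]]'
```

```text
time_s: 11.05
eef_pos: [555.4, -6.7, 84.1]
ee_rot: [0.0, 1.0, -0.009, 0.001]
force: [0.7, -0.2, 0.2]
grip_width: 0.169
grip_force: 54.6
time_s: 11.72
eef_pos: [557.0, -6.8, 228.3]
ee_rot: [0.001, 1.0, -0.009, 0.006]
force: [0.5, -1.0, 1.1]
grip_width: 0.469
grip_force: 0.0
time_s: 12.97
eef_pos: [511.9, -200.6, 78.7]
ee_rot: [-0.0, 1.0, -0.002, -0.0]
force: [0.8, 0.2, -0.5]
grip_width: 0.466
grip_force: 0.0
```

```bash
python3 -m creep '[[[0,0,0.16,0,0,0],[0,0,0.16,0,0,0],[0,0,0.16,0,0,0],[0,0,0.16,0,0,0],[0,0,0.16,0,0,0],[0,0,0.16,0,0,0],[0,0,0.16,0,0,0],[0,0,1,0,0,0],[0,0,2,0,0,0],[0,0,4,0,0,0],[0,0,5.66,0,0,0],[0,0,5.66,0,0,0],[0,0,5.66,0,0,0]]]' 8 50
python3 -m creep '[[[0,1,0,0,0,1.4],[0,9.72,0,0,0,17.85],[0,9.72,0,0,0,17.85],[0,9.72,0,0,0,17.85],[0,9.72,0,0,0,17.85],[0,9.72,0,0,0,17.85],[0,9.72,0,0,0,17.85],[2.99,9.72,0,0,0,17.85],[2.99,9.72,0,0,0,17.85],[2.99,9.72,0,0,0,17.85],[2.99,9.72,0,0,0,17.85],[2.99,9.72,0,0,0,17.85],[2.99,9.72,0,0,0,17.85],[2.99,9.72,0,0,0,17.85],[2.99,9.72,-1.5,0,0,17.85],[2.99,9.72,-3,0,0,17.85],[2.99,9.72,-4.2,0,0,17.85],[2.99,9.72,-4.2,0,0,17.85],[2.99,9.72,-4.2,0,0,17.85],[2.99,9.72,-4.2,0,0,17.85]]]'
```

```text
time_s: 14.05
eef_pos: [512.4, -202.3, 224.3]
ee_rot: [0.002, 1.0, -0.003, 0.003]
force: [0.5, -0.5, -0.5]
grip_width: 0.164
grip_force: 49.0
time_s: 15.72
eef_pos: [587.0, 41.0, 117.0]
ee_rot: [0.001, 0.714, 0.7, 0.001]
force: [0.7, -0.6, -0.0]
grip_width: 0.165
grip_force: 49.1
```

```bash
python3 -m creep '[[[0,0,-0.3,0,0,0],[0,0,-0.5,0,0,0],[0,0,-0.5,0,0,0],[0,0,-0.5,0,0,0],[0,0,-0.5,0,0,0]]]'; python3 -m creep '[[[0,0,0,0,0,0],[0,0,0,0,0,0],[0,0,0,0,0,0],[0,0,1,0,0,0],[0,0,2,0,0,0],[0,0,4,0,0,0],[0,0,4.7,0,0,0],[0,0,4.7,0,0,0]]]' 28 50
python3 -m creep '[[[-1,-1,0,0,0,-1],[-3.32,-2,0,0,0,-17.36],[-3.32,-4,0,0,0,-17.36],[-3.32,-16.19,0,0,0,-17.36],[-3.32,-16.19,0,0,0,-17.36],[-3.32,-16.19,0,0,0,-17.36],[-3.32,-16.19,0,0,0,-17.36],[-3.32,-16.19,0,0,0,-17.36],[-3.32,-16.19,0,0,0,-17.36],[-3.32,-16.19,0,0,0,-17.36],[-3.32,-16.19,0,0,0,-17.36],[-3.32,-16.19,0,0,0,-17.36],[-3.32,-16.19,0,0,0,-17.36],[-3.32,-16.19,0,0,0,-17.36],[-3.32,-16.19,0,0,0,-17.36],[-3.32,-16.19,0,0,0,-17.36],[-3.32,-16.19,0,0,0,-17.36]]]' 40
python3 - <<'E'
from h import *
c=ctrl.capture("top");crop(c,230,130,370,280,4,"w2t.png");crop(c,235,150,280,200,10,"pad.png")
E
```

```text
time_s: 16.13
eef_pos: [587.2, 40.9, 104.9]
ee_rot: [0.001, 0.714, 0.7, 0.001]
force: [-1.8, 0.0, 9.7]
grip_width: 0.164
grip_force: 50.3
time_s: 16.8
eef_pos: [587.9, 40.9, 226.3]
ee_rot: [0.004, 0.714, 0.7, 0.003]
force: [0.6, -0.1, -0.2]
grip_width: 0.325
grip_force: 0.0
time_s: 18.22
eef_pos: [503.4, -363.4, 220.4]
ee_rot: [-0.0, 1.0, 0.019, -0.0]
force: [0.5, 0.2, -0.5]
grip_width: 0.468
grip_force: 0.0
```

View pics/w2t.png

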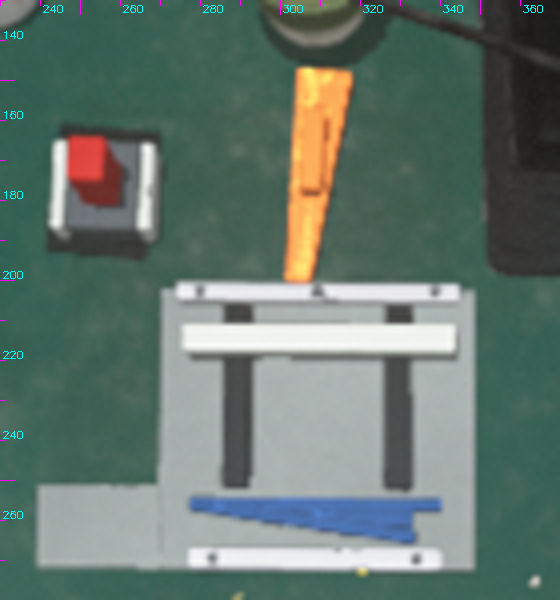

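Whitefirst lies across at row 214, columns 275–344, centred; both blacks straight. Now the second white slat.

```bash
python3 -m creep '[[[0,0,-1.5,0,0,0],[0,0,-3,0,0,0],[0,0,-4.5,0,0,0],[0,0,-5.5,0,0,0],[0,0,-5.5,0,0,0],[0,0,-5.5,0,0,0],[0,0,-5.5,0,0,0]]]'
python3 -m creep '[[[0,0,0,0,0,0],[0,0,0,0,0,0],[0,0,0,0,0,0],[0,0,0,0,0,0],[0,0,0,0,0,0],[0,0,0,0,0,0],[0,0,1,0,0,0],[0,0,2,0,0,0],[0,0,4,0,0,0],[0,0,5.5,0,0,0],[0,0,5.5,0,0,0],[0,0,5.5,0,0,0]]]' 8 50
python3 -m creep '[[[0,1,0,0,0,1.4],[0,16.24,0,0,0,17.37],[0,16.24,0,0,0,17.37],[0,16.24,0,0,0,17.37],[0,16.24,0,0,0,17.37],[1.08,16.24,0,0,0,17.37],[1.08,16.24,0,0,0,17.37],[1.08,16.24,0,0,0,17.37],[1.08,16.24,0,0,0,17.37],[1.08,16.24,0,0,0,17.37],[1.08,16.24,0,0,0,17.37],[1.08,16.24,0,0,0,17.37],[1.08,16.24,0,0,0,17.37],[1.08,16.24,0,0,0,17.37],[1.08,16.24,-1.5,0,0,17.37],[1.08,16.24,-3,0,0,17.37],[1.08,16.24,-4.2,0,0,17.37],[1.08,16.24,-4.2,0,0,17.37],[1.08,16.24,-4.2,0,0,17.37],[1.08,16.24,-4.2,0,0,17.37]]]'
```

```text
time_s: 18.85
eef_pos: [504.1, -364.4, 85.1]
ee_rot: [0.001, 1.0, 0.019, 0.001]
force: [-0.1, -0.4, -0.3]
grip_width: 0.473
grip_force: 0.0
time_s: 19.85
eef_pos: [503.9, -364.3, 224.3]
ee_rot: [0.003, 1.0, 0.019, 0.002]
force: [0.0, 0.3, -0.5]
grip_width: 0.162
grip_force: 49.0
time_s: 21.52
eef_pos: [531.1, 41.8, 117.1]
ee_rot: [0.001, 0.714, 0.7, 0.001]
force: [-0.3, -0.5, -0.3]
grip_width: 0.166
grip_force: 49.0
```

View pics/pad.png

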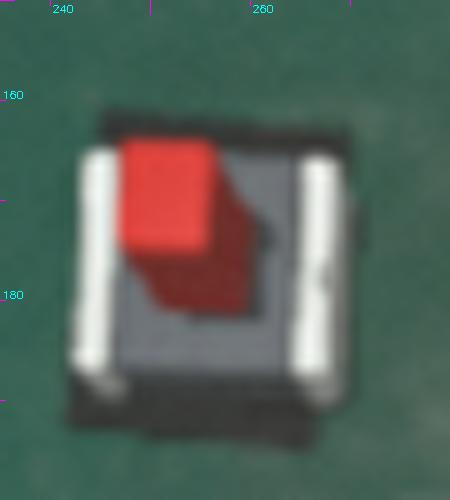

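```bash
python3 -m creep '[[[0,0,-0.3,0,0,0],[0,0,-0.5,0,0,0],[0,0,-0.5,0,0,0],[0,0,-0.5,0,0,0],[0,0,-0.5,0,0,0]]]'; python3 -m creep '[[[0,0,0,0,0,0],[0,0,0,0,0,0],[0,0,0,0,0,0],[0,0,1,0,0,0],[0,0,2,0,0,0],[0,0,4,0,0,0],[0,0,4.7,0,0,0],[0,0,4.7,0,0,0]]]' 28 50
python3 -m creep '[[[1,0,0,0,0,-1],[6.82,-0.03,0,0,0,-18.5],[6.82,-0.03,0,0,0,-18.5],[6.82,-0.03,0,0,0,-18.5],[6.82,-0.03,0,0,0,-18.5],[6.82,-0.03,0,0,0,-18.5],[6.82,-0.03,0,0,0,-18.5],[6.82,-0.03,0,0,0,-18.5],[6.82,-0.03,0,0,0,-18.5],[6.82,-0.03,0,0,0,-18.5],[6.82,-0.03,0,0,0,-18.5],[6.82,-0.03,0,0,0,-18.5],[6.82,-0.03,0,0,0,-18.5],[6.82,-0.03,0,0,0,-18.5],[6.82,-0.03,-2,0,0,-18.5],[6.82,-0.03,-3.9,0,0,-18.5],[6.82,-0.03,-3.9,0,0,-18.5],[6.82,-0.03,-3.9,0,0,-18.5]]]' 46
python3 - <<'E'
from h import *
c=ctrl.capture("side");crop(c,235,210,375,315,5,"wg.png")
E
```

```text
time_s: 21.93
eef_pos: [531.1, 42.1, 104.9]
ee_rot: [0.001, 0.713, 0.701, 0.001]
force: [-3.7, -0.5, 13.8]
grip_width: 0.168
grip_force: 50.7
time_s: 22.6
eef_pos: [532.0, 42.1, 225.8]
ee_rot: [0.004, 0.713, 0.701, 0.003]
force: [0.4, -0.5, 0.2]
grip_width: 0.324
grip_force: 0.0
time_s: 24.1
eef_pos: [698.7, 41.7, 116.9]
ee_rot: [-0.0, 1.0, -0.031, -0.005]
force: [-0.7, 0.1, 0.3]
grip_width: 0.536
grip_force: 0.0
```

View pics/wg.png

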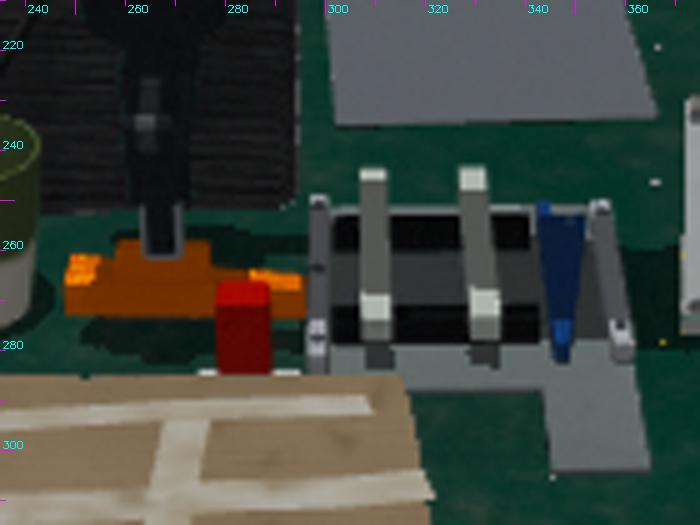

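Side crop: fingers at column 266 stand centred over the rib (257–277). Crib is neat. The mallet's handle has moved to columns 279–289, so it has been knocked; I'll re-measure it later. Grip the wedge.

```bash
python3 -m creep '[[[0,0,-0.5,0,0,0],[0,0,-1.02,0,0,0],[0,0,-1.02,0,0,0],[0,0,-1.02,0,0,0],[0,0,-1.02,0,0,0]]]'
python3 -m creep '[[[0,0,0,0,0,0],[0,0,0,0,0,0],[0,0,0,0,0,0],[0,0,0,0,0,0],[0,0,0,0,0,0],[0,0,0,0,0,0],[0,0,1,0,0,0],[0,0,2,0,0,0],[0,0,4,0,0,0],[0,0,4.8,0,0,0],[0,0,4.8,0,0,0],[0,0,4.8,0,0,0]]]' 4 70
python3 -m creep '[[[-1,0,0,0,0,0],[-8.79,0,0,0,0,0],[-8.79,0,0,0,0,0],[-8.79,0,0,0,0,0],[-8.79,1,0,0,0,0],[-8.79,4.94,0,0,0,18.5],[-8.79,4.94,0,0,0,18.5],[-8.79,4.94,0,0,0,18.5],[-8.79,4.94,0,0,0,18.5],[-8.79,4.94,0,0,0,18.5],[-8.79,4.94,0,0,0,18.5],[-8.79,4.94,0,0,0,18.5],[-8.79,4.94,0,0,0,18.5],[-8.79,4.94,0,0,0,18.5],[-8.79,4.94,0,0,0,18.5],[-8.79,4.94,0,0,0,18.5],[-8.79,4.94,0,0,0,18.5],[-8.79,4.94,0,0,0,18.5],[-8.79,4.94,0,0,0,18.5],[-8.79,4.94,0,0,0,18.5]]]'
python3 -m creep '[[[0,0,-1,0,0,0],[0,0,-2.5,0,0,0],[0,0,-3.6,0,0,0],[0,0,-3.6,0,0,0],[0,0,-3.6,0,0,0],[0,0,-3.6,0,0,0]]]'
python3 - <<'E'
from h import *
c=ctrl.capture("side");crop(c,250,210,390,315,5,"wp.png")
E
```

```text
time_s: 24.57
eef_pos: [701.1, 41.5, 98.1]
ee_rot: [0.0, 1.0, -0.031, 0.001]
force: [-1.6, -0.3, 0.4]
grip_width: 0.539
grip_force: 0.0
time_s: 25.57
eef_pos: [701.0, 41.4, 218.5]
ee_rot: [0.0, 1.0, -0.031, 0.001]
force: [-0.1, -0.3, -1.7]
grip_width: 0.142
grip_force: 69.1
time_s: 27.23
eef_pos: [480.5, 164.9, 216.1]
ee_rot: [-0.001, 0.715, 0.7, -0.001]
force: [0.1, -0.4, -1.1]
grip_width: 0.142
grip_force: 69.1
time_s: 27.73
eef_pos: [481.7, 165.1, 128.8]
ee_rot: [0.001, 0.714, 0.7, 0.001]
force: [-0.3, -0.7, -1.1]
grip_width: 0.14
grip_force: 69.0
```

View pics/wp.png

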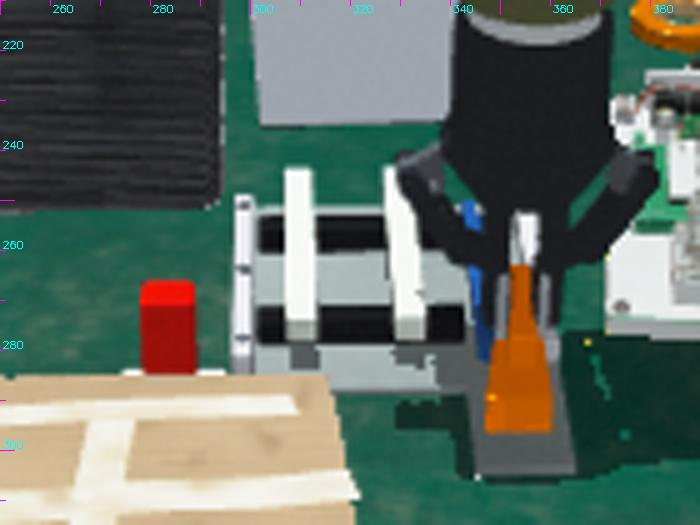

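Side crop: wedge held upright over the tongue; its butt's lower corners are at about (347,296) and (360,296). The mallet handle's top is at about (282,267). Checking the alignment numerically.

Run:
```python
from h import *
s=ctrl.capture("side");th=np.radians(-1.05)
def fw(x,y,z):return [556.4+np.cos(th)*x-np.sin(th)*y,41.6+np.sin(th)*x+np.cos(th)*y,z]
for off in(-2,0,2):
  print(off,proj(s,fw(-77.4-12+off,175,31)),proj(s,fw(-77.4+20+off,175,31)))
h=cv2.cvtColor(s["image"],cv2.COLOR_RGB2HSV).astype(int)
m=((h[...,1]>150)&(h[...,0]<20)&(h[...,0]>6)&(h[...,2]>90))
for r in range(286,300): 
  k=np.where(m[r,335:375])[0]+335; print(r,k.min() if len(k) else 0,k.max() if len(k) else 0)
# jaw blue mask edges on the near tip
c=ctrl.capture("top");h=cv2.cvtColor(c["image"],cv2.COLOR_RGB2HSV).astype(int)
b=((h[...,0]>100)&(h[...,0]<125)&(h[...,1]>120));b[:,:230]=0;k=np.argwhere(b[240:280,250:350]);print(len(k),k.min(0)+[240,250],k.max(0)+[240,250]) if len(k) else 0
```

```text
-2 [360.89358269 297.05342625] [347.7457044  297.23285409]
0 [360.07248198 297.06463173] [346.92323415 297.24407826]
2 [359.25129579 297.07583838] [346.10067819 297.25530361]
286 347 359
287 347 359
288 347 360
289 347 360
290 347 360
291 347 360
292 347 360
293 347 359
294 347 359
295 347 359
296 348 358
297 0 0
298 0 0
299 0 0
304 [255 294] [264 339]
```

```bash
python3 -m creep '[[[0,0,-0.4,0,0,0],[0,0,-0.7,0,0,0],[0,0,-0.95,0,0,0],[0,0,-0.95,0,0,0],[0,0,-0.95,0,0,0]]]'; python3 -m creep '[[[0,0,0,0,0,0],[0,0,0,0,0,0],[0,0,0,0,0,0],[0,0,1,0,0,0],[0,0,2,0,0,0],[0,0,4,0,0,0],[0,0,4.4,0,0,0],[0,0,4.4,0,0,0]]]' 30 60
python3 -m creep '[[[0,2,0,0,0,0],[-2,5,0,0,0,0],[-2,5,0,0,0,0],[-2,5,0,0,0,0],[-2,5,0,0,0,0],[-2,5,0,0,0,0],[-2,5,0,0,0,0]]]'
python3 - <<'E'
from h import *
s=ctrl.capture("side");c=ctrl.capture("top")
for n,i in(("s",s),("t",c)):
  h=cv2.cvtColor(i["image"],cv2.COLOR_RGB2HSV).astype(int);H,S,V=h[...,0],h[...,1],h[...,2]
  m=(S>150)&(V>90)&(H>6)&(H<20)
  r=(260,300,335,375) if n=="s" else (235,275,225,330)
  k=np.argwhere(m[r[0]:r[1],r[2]:r[3]]);print(n,"wedge rows/cols",k.min(0)+[r[0],r[2]] if len(k) else 0,k.max(0)+[r[0],r[2]] if len(k) else 0)
a=crop(c,225,150,330,280,4,"a.png");b=crop(s,265,250,385,315,5,"b.png");
H=max(a.shape[0],b.shape[0]);f=lambda x:np.vstack([x,np.zeros((H-x.shape[0],x.shape[1],3),np.uint8)])
o=np.hstack([f(a),f(b)]);k=800/o.shape[1];cv2.imwrite("pics/m1.png",cv2.resize(o,None,fx=min(k,1),fy=min(k,1)))
E
```

```text
time_s: 28.3
eef_pos: [480.9, 165.1, 103.3]
ee_rot: [-0.0, 0.713, 0.701, -0.0]
force: [-0.0, 1.2, 1.6]
grip_width: 0.14
grip_force: 71.4
time_s: 28.97
eef_pos: [482.5, 165.2, 217.9]
ee_rot: [0.003, 0.713, 0.701, 0.003]
force: [0.3, 0.3, -0.4]
grip_width: 0.35
grip_force: 0.0
time_s: 29.55
eef_pos: [431.5, 289.2, 213.2]
ee_rot: [0.0, 0.714, 0.701, -0.0]
force: [-0.9, -1.0, -0.5]
grip_width: 0.349
grip_force: 0.0
s wedge rows/cols [270 347] [299 359]
t wedge rows/cols [252 234] [265 289]
```

View pics/m1.png

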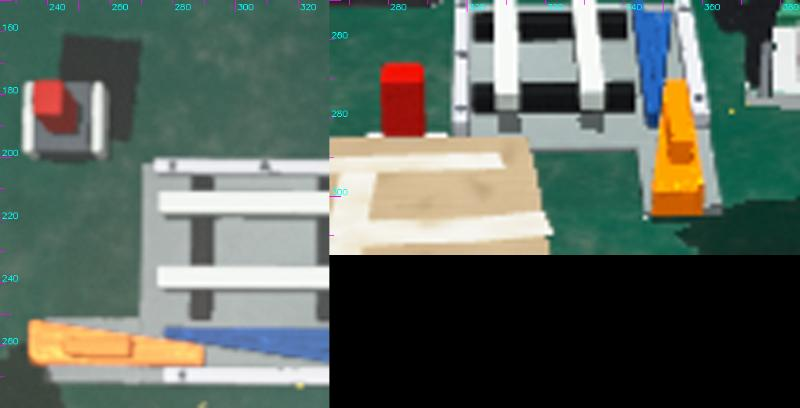

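Left part: the wedge lies in the lane, tip at about (287,263), butt at (234,260), straight side to the rail. The mallet has been knocked off its pad: handle top at about (240,181), pad now visible at (245–270,161–195). Locating both numerically.

```bash
cat >> h.py <<'E'
def mallet(c,s):
    o=[]
    for i,r,th in((c,(150,215,225,285),190),(s,(240,300,255,330),225)):
        h=cv2.cvtColor(i["image"],cv2.COLOR_RGB2HSV).astype(int)
        m=((h[...,0]<6)|(h[...,0]>174))&(h[...,1]>150)&(h[...,2]>th)
        k=np.argwhere(m[r[0]:r[1],r[2]:r[3]])+[r[0],r[2]];o.append(k[:,::-1].mean(0));print(len(k),k.min(0),k.max(0),o[-1])
    return tri(c,o[0],s,o[1]),onz(c,*o[0],100)
E
python3 - <<'E'
from h import *
c=ctrl.capture("top");s=ctrl.capture("side");print(mallet(c,s))
h=cv2.cvtColor(c["image"],cv2.COLOR_RGB2HSV).astype(int);V=h[...,2]
print("pad part",blob(c,(V<75),236,155,276,200,3,100))
print("nylon",blob(c,(V>170)&(h[...,1]<60),220,170,262,204,36,10))
T=lambda x,y:(225+x/3.137-.4,150+y/3.137-.4)
print([onz(c,*T(*p),3).round() for p in((64,36),(142,41),(133,140))])
print(V[158:200:2,238:276])
E
```

```text
83 [176 236] [185 244] [239.75903614 180.45783133]
41 [267 278] [270 288] [283.12195122 268.51219512]
((array([655.55931463, 191.36745182, 100.54113441]), np.float64(0.9984621643456147)), array([656.19901385, 191.4336735 , 100.        ]))
pad part [(686.0, 171.0, 78.9, 60.6, -6.8)]
nylon [(655.2, 165.8, 53.0, 7.1, 0.0), (656.0, 218.0, 53.0, 7.1, 0.3)]
[array([728., 197.,   3.]), array([723., 136.,   3.]), array([644., 143.,   3.])]
[[ 98 100  98 100 100 104 102  99  99  98  99  98  97  96  94  94  94  96
   94  95  96  97  95  96  97  97  97  99  96  97  97  99 100  97  95  94
   96  98]
 [ 99  99  98  98 101 103 100  91  87  90  89  93  95  94  95  97  97  98
   98  99  99 100 101 101 100 102 101 101  99 102 102 102 105 106 103 101
  100 101]
 [ 99  99  97  99  99  99  89  68  60  62  60  61  61  63  65  65  64  67
   68  69  71  72  76  82  86  87  86  86  85  88  90  89  97 107 108 105
  101 102]
 [ 99  99  99 100  99 100  87  66  64  59  59  60  61  60  60  61  60  61
   61  60  60  59  61  58  61  61  60  60  61  58  61  66  88  99 101 101
   99 103]
 [ 99 101 102 101 101 101  8
[... 1975 characters left out ...]
  63  63  65  65  64  67  86 100  98  99 100  99 100
   97 102]
 [124 119 114 105  92  92  90  91  91  92  87  81 106 127 111  98 189 240
  237 196 124  86  59  64  65  64  63  64  71  92 100 101  99 100  99  99
   99 101]
 [125 126 125 125 127 125 124 129 128 128 128 127 127 126 111  95 188 241
  236 193 126  91  71  77  75  68  66  67  80  97 100 104 105 103 104 101
  103 103]
 [125 125 125 128 129 127 126 129 130 129 130 128 128 128 119 114 196 242
  236 189 128  96  87 102 104 103  99  98  99  99 101 100 102 103 102 103
  101 100]
 [ 83  83  82  85  87  86  86  86  88  88  89  90  89  91  89  87 135 175
  168 142 124  97  86 100 100 101 100 100  99 101  99  98  98  98 100  99
   99 100]]
```

```bash
python3 -m creep '[[[1,-1,0,0,0,-1],[8.99,-3.93,0,0,0,-17.97],[8.99,-3.93,0,0,0,-17.97],[8.99,-3.93,0,0,0,-17.97],[8.99,-3.93,0,0,0,-17.97],[8.99,-3.93,0,0,0,-17.97],[8.99,-3.93,0,0,0,-17.97],[8.99,-3.93,0,0,0,-17.97],[8.99,-3.93,0,0,0,-17.97],[8.99,-3.93,0,0,0,-17.97],[8.99,-3.93,0,0,0,-17.97],[8.99,-3.93,0,0,0,-17.97],[8.99,-3.93,0,0,0,-17.97],[8.99,-3.93,0,0,0,-17.97],[8.99,-3.93,0,0,0,-17.97],[8.99,-3.93,0,0,0,-17.97]]]' 54
python3 - <<'E'
from h import *
s=ctrl.capture("side");h=cv2.cvtColor(s["image"],cv2.COLOR_RGB2HSV).astype(int)
m=((h[...,0]<6)|(h[...,0]>174))&(h[...,1]>150)&(h[...,2]>100);k=np.argwhere(m[240:300,255:330])+[240,255];print(k.min(0),k.max(0))
E
python3 -m creep '[[[0,0,-1,0,0,0],[0,0,-2,0,0,0],[0,0,-3,0,0,0],[0,0,-3.75,0,0,0],[0,0,-3.75,0,0,0],[0,0,-3.75,0,0,0],[0,0,-3.75,0,0,0]]]'
```

```text
time_s: 31.08
eef_pos: [655.9, 191.4, 213.5]
ee_rot: [-0.0, 1.0, -0.006, -0.0]
force: [1.0, 0.1, -0.7]
grip_width: 0.633
grip_force: 0.0
time_s: 31.72
eef_pos: [656.4, 191.8, 121.6]
ee_rot: [-0.0, 1.0, -0.007, 0.001]
force: [0.3, -0.9, -0.1]
grip_width: 0.635
grip_force: 0.0Traceback (most recent call last):
  File "<stdin>", line 3, in <module>
    return umr_minimum(a, axis, None, out, keepdims, initial, where)
ValueError: zero-size array to reduction operation minimum which has no identity
```

```bash
python3 -m creep '[[[0,0,0,0,0,0],[0,0,0,0,0,0],[0,0,0,0,0,0],[0,0,0,0,0,0],[0,0,0,0,0,0],[0,0,0,0,0,0],[0,0,0,0,0,0],[0,0,1,0,0,0],[0,0,2,0,0,0],[0,0,3,0,0,0],[0,0,3,0,0,0],[0,0,3,0,0,0]]]' 10 110
python3 - <<'E'
from h import *
c=ctrl.capture("top");s=ctrl.capture("side")
h=cv2.cvtColor(c["image"],cv2.COLOR_RGB2HSV).astype(int);V=h[...,2]
m=(h[...,1]>150)&(V>90)&(h[...,0]>6)&(h[...,0]<20)
k=np.argwhere(m[240:275,220:300])+[240,220];print("wedge t",k.min(0) if len(k) else 0,k.max(0) if len(k) else 0)
h=cv2.cvtColor(s["image"],cv2.COLOR_RGB2HSV).astype(int)
m=((h[...,0]<6)|(h[...,0]>174))&(h[...,1]>150)&(h[...,2]>50);k=np.argwhere(m[220:300,255:330])+[220,255];print("red s",k.min(0) if len(k) else 0,k.max(0) if len(k) else 0)
print(ctrl.sense()["force"])
E
```

```text
time_s: 32.72
eef_pos: [655.9, 191.8, 195.3]
ee_rot: [-0.0, 1.0, -0.008, 0.001]
force: [-0.0, -0.1, -4.0]
grip_width: 0.247
grip_force: 108.1
wedge t [255 249] [265 289]
red s [242 278] [266 288]
[-0.63838788  0.40403836 -3.77580391]
```

```bash
python3 -m creep '[[[-1,0,0.4,0,0,0],[-4,0,0.4,0,0,0],[-6.76,2.65,0.4,0,0,0],[-6.76,2.65,0.4,0,0,0],[-6.76,2.65,0.4,0,0,0],[-6.76,2.65,0.4,0,0,0],[-6.76,2.65,0.4,0,0,0],[-6.76,2.65,0.4,0,0,0],[-6.76,2.65,-1.5,0,0,0],[-6.76,2.65,-2.4,0,0,0],[-6.76,2.65,-2.76,0,0,0],[-6.76,2.65,-2.76,0,0,0],[-6.76,2.65,-2.76,0,0,0],[-6.76,2.65,-2.76,0,0,0]]]'
python3 - <<'E'
from h import *
s=ctrl.capture("side");h=cv2.cvtColor(s["image"],cv2.COLOR_RGB2HSV).astype(int);H,S,V=h[...,0],h[...,1],h[...,2]
m=((H<6)|(H>174))&(S>150)&(V>50);k=np.argwhere(m[250:320,330:375])+[250,330];print("red",len(k) and (k.min(0),k.max(0)))
m=(S>150)&(V>60)&(H>6)&(H<20);k=np.argwhere(m[250:320,330:375])+[250,330];print("wedge",len(k) and (k.min(0),k.max(0)))
m=(V>150)&(S<50);k=np.argwhere(m[285:330,330:375])+[285,330];print("nylon",len(k) and (k.min(0),k.max(0)))
print("expect mallet far face bottom corners",proj(s,[514,288,9]),proj(s,[460,288,9]),"top",proj(s,[514,288,43]),"tongue corners",proj(s,[506.6,209.6,6]),proj(s,[456.5,210,6]))
E
```

```text
time_s: 33.98
eef_pos: [487.9, 258.0, 127.5]
ee_rot: [-0.0, 1.0, -0.008, 0.001]
force: [0.5, 0.9, -3.4]
grip_width: 0.248
grip_force: 108.4
red (array([280, 350]), array([304, 361]))
wedge (array([280, 348]), array([294, 351]))
nylon (array([285, 330]), array([329, 374]))
expect mallet far face bottom corners [344.44865803 322.38059969] [367.4906491  321.77031934] top [344.85920721 310.46675216] tongue corners [344.5371483 303.844889 ] [364.80382231 303.43766488]
```

```bash
python3 -m creep '[[[0,0,0,0,0,0],[-0.01,-0.8,0,0,0,0],[-0.02,-1.2,0,0,0,0],[0,-0.6,0,0,0,0],[0,-0.6,0,0,0,0],[0,-0.6,0,0,0,0]]]'
cat >> h.py <<'E'
def state():
    c=ctrl.capture("top");h=cv2.cvtColor(c["image"],cv2.COLOR_RGB2HSV).astype(int);H,S,V=h[...,0],h[...,1],h[...,2]
    w=(S>150)&(V>70)&(H>6)&(H<20);k=np.argwhere(w[240:275,220:350])+[240,220]
    th=np.radians(-1.05)
    def fr(u,v,z):
        d=onz(c,u,v,z)[:2]-[556.4,41.6];return np.array([np.cos(th)*d[0]+np.sin(th)*d[1],-np.sin(th)*d[0]+np.cos(th)*d[1]]).round(1)
    if len(k):
        e=k[k[:,1]==k[:,1].max()];b=k[k[:,1]==k[:,1].min()];print("tip",fr(k[:,1].max()+.5,e[:,0].mean(),26),"butt/left",fr(k[:,1].min()-.5,b[:,0].mean(),26))
    j=(H>100)&(H<125)&(S>120)
    for u in(300,315,330):
        r=np.where(j[235:275,u])[0]+235
        if len(r):print("jaw front",fr(u,r.min()-.5,26),end=" ")
    print();print("F",ctrl.sense()["force"].round(1),ctrl.sense()["eef_pos"].round(1))
E
python3 -c "
from h import *
state()"
```

```text
time_s: 34.53
eef_pos: [486.9, 243.1, 126.4]
ee_rot: [-0.0, 1.0, -0.007, 0.0]
force: [0.5, 0.1, -2.6]
grip_width: 0.241
grip_force: 109.2
tip [-83.8  23. ] butt/left [-73.7 150.1]
jaw front [-62.6  19.7] jaw front [-62.5 -15.5] jaw front [-62.3 -50.8] 
F [ 0.4 -0.7 -2.7] [486.8 242.9 126.2]
```

```bash
python3 -m creep '[[[-0.01,-0.6,0,0,0,0],[-0.02,-1.2,0,0,0,0],[-0.01,-0.6,0,0,0,0],[-0.01,-0.6,0,0,0,0],[-0.02,-1.2,0,0,0,0],[-0.03,-1.6,0,0,0,0],[-0.02,-1,0,0,0,0],[-0.02,-1,0,0,0,0],[-0.02,-1,0,0,0,0]]]'
python3 -c "
from h import *
state()"
```

```text
time_s: 35.33
eef_pos: [486.2, 217.8, 125.9]
ee_rot: [0.0, 1.0, -0.007, 0.0]
force: [0.4, -2.0, -3.4]
grip_width: 0.243
grip_force: 109.5
tip [-73.2  34.9] butt/left [-74.7 126.6]
jaw front [-60.2  19.7] jaw front [-60.1 -15.5] jaw front [-60.  -50.8] 
F [ 0.1 -1.2 -3.3] [486.2 217.7 125.9]
```

```bash
python3 -m creep '[[[-0.01,-0.5,0,0,0,0],[-0.02,-1.1,0,0,0,0],[-0.01,-0.5,0,0,0,0],[-0.01,-0.5,0,0,0,0],[-0.02,-1,0,0,0,0],[-0.03,-1.5,0,0,0,0],[-0.02,-0.9,0,0,0,0],[-0.02,-0.9,0,0,0,0],[-0.02,-0.9,0,0,0,0]]]'
python3 -c "
from h import *
state()"
```

```text
time_s: 36.13
eef_pos: [485.8, 194.5, 125.9]
ee_rot: [0.0, 1.0, -0.008, -0.0]
force: [-0.4, -1.0, -3.0]
grip_width: 0.243
grip_force: 110.0
tip [-89.5 -14.5] butt/left [-84.1 102.9]
jaw front [-57.9  19.7] jaw front [-57.8 -15.5] jaw front [-55.3 -50.7] 
F [-0.1  0.4 -2.9] [485.8 194.5 125.9]
```

```bash
python3 -m creep '[[[0,-0.4,0,0,0,0],[-0.01,-0.85,0,0,0,0],[-0.01,-0.4,0,0,0,0],[-0.01,-0.4,0,0,0,0],[-0.01,-1,0,0,0,0]]]'; python3 -m creep '[[[0,0.6,0,0,0,0],[0,0.6,0,0,0,0],[0,0.6,0,0,0,0]]]'
python3 -c "
from h import *
state()"
```

```text
time_s: 36.6
eef_pos: [485.4, 171.4, 125.9]
ee_rot: [-0.0, 1.0, -0.007, 0.0]
force: [-1.0, 4.4, 1.1]
grip_width: 0.241
grip_force: 110.5
time_s: 36.85
eef_pos: [485.5, 185.4, 125.8]
ee_rot: [0.0, 1.0, -0.007, -0.0]
force: [-0.3, 0.3, -2.4]
grip_width: 0.244
grip_force: 110.3
tip [-84.7 -33.2] butt/left [-82.9  93.5]
jaw front [-55.5  19.8] jaw front [-55.4 -15.5] jaw front [-52.9 -50.7] 
F [-0.1 -0.1 -3.1] [485.4 185.3 125.8]
```

```bash
python3 -m creep '[[[0,-0.4,0,0,0,0],[-0.01,-0.85,0,0,0,0]]]'; python3 -m creep '[[[0,0.5,0,0,0,0],[0,0.5,0,0,0,0]]]'
python3 -c "
from h import *
state()"; python3 -m creep '[[[0,-0.3,0,0,0,0],[0,-0.7,0,0,0,0]]]'; python3 -m creep '[[[0,0.6,0,0,0,0],[0,0.6,0,0,0,0]]]'
python3 -c "
from h import *
state()"
```

```text
time_s: 37.07
eef_pos: [485.3, 164.7, 126.2]
ee_rot: [-0.002, 1.0, -0.008, 0.0]
force: [-3.9, 62.5, 18.1]
grip_width: 0.243
grip_force: 114.2
time_s: 37.23
eef_pos: [485.3, 176.6, 126.1]
ee_rot: [-0.0, 1.0, -0.008, 0.0]
force: [-0.2, -0.0, -3.2]
grip_width: 0.247
grip_force: 112.3
tip [-89.5 -14.5] butt/left [-84.   91.1]
jaw front [-55.5  19.8] jaw front [-55.4 -15.5] jaw front [-52.9 -50.7] 
F [-0.  -0.4 -3. ] [485.3 176.2 125.9]
time_s: 37.45
eef_pos: [485.3, 162.2, 126.7]
ee_rot: [-0.005, 1.0, -0.01, 0.001]
force: [-4.6, 75.4, 8.4]
grip_width: 0.239
grip_force: 118.3
time_s: 37.62
eef_pos: [485.2, 174.5, 126.0]
ee_rot: [-0.0, 1.0, -0.007, 0.0]
force: [-0.7, -0.2, -3.1]
grip_width: 0.244
grip_force: 113.6
tip [-75.4 -16.8] butt/left [-85.2  91.1]
jaw front [-55.5  19.8] jaw front [-55.4 -15.5] jaw front [-52.9 -50.7] 
F [-0.9 -0.3 -2.7] [485.2 173.8 125.8]
```

The wedge has stopped (butt at frame y ≈91, unchanged after two hard taps at 62–75 N; jaw advanced about 7 mm). Lifting the mallet away and measuring the empty pad.

```bash
python3 -m creep '[[[0,0.6,0,0,0,0],[0,1,1,0,0,0],[0,1,3,0,0,0],[0,1,4,0,0,0],[0,1,4,0,0,0],[0,1,4,0,0,0]]]'
python3 - <<'E'
from h import *
c=ctrl.capture("top");s=ctrl.capture("side")
h=cv2.cvtColor(c["image"],cv2.COLOR_RGB2HSV).astype(int);V=h[...,2]
print("pad",blob(c,(V<80),236,155,276,205,3,100))
h=cv2.cvtColor(s["image"],cv2.COLOR_RGB2HSV).astype(int)
m=(((h[...,0]<6)|(h[...,0]>174))&(h[...,1]>150)&(h[...,2]>50)).astype(np.uint8);m[:,:330]=0;m[:,380:]=0;m[310:]=0;m[:220]=0
k=np.argwhere(m);print(len(k),k.min(0),k.max(0)); print("red s",cv2.minAreaRect(k[:,::-1].astype(np.float32)))
E
```

```text
time_s: 38.17
eef_pos: [485.8, 198.2, 226.9]
ee_rot: [0.0, 1.0, -0.008, 0.001]
force: [0.8, -0.0, -3.9]
grip_width: 0.244
grip_force: 113.9
pad [(686.2, 170.3, 80.4, 63.3, -6.8)]
60 [230 350] [255 361]
red s ((355.5, 242.5), (25.0, 11.0), 90.0)
```

```bash
python3 -m creep '[[[1,0,0,0,0,1],[8.03,-1.14,0,0,0,16.82],[8.03,-1.14,0,0,0,16.82],[8.03,-1.14,0,0,0,16.82],[8.03,-1.14,0,0,0,16.82],[8.03,-1.14,0,0,0,16.82],[8.03,-1.14,0,0,0,16.82],[8.03,-1.14,0,0,0,16.82],[8.03,-1.14,0,0,0,16.82],[8.03,-1.14,0,0,0,16.82],[8.03,-1.14,0,0,0,16.82],[8.03,-1.14,0,0,0,16.82],[8.03,-1.14,0,0,0,16.82],[8.03,-1.14,0,0,0,16.82],[8.03,-1.14,0,0,0,16.82],[8.03,-1.14,0,0,0,16.82]]]'
python3 -m creep '[[[0,0,-1,0,0,0],[0,0,-2.2,0,0,0],[0,0,-3.2,0,0,0],[0,0,-3.8,0,0,0],[0,0,-4,0,0,0],[0,0,-4.1,0,0,0],[0,0,-4.22,0,0,0],[0,0,-4.22,0,0,0],[0,0,-4.22,0,0,0]]]'
```

```text
time_s: 39.6
eef_pos: [686.0, 170.6, 225.2]
ee_rot: [-0.0, 0.748, 0.663, -0.0]
force: [0.6, 0.3, -3.7]
grip_width: 0.243
grip_force: 113.6
time_s: 40.35
eef_pos: [686.6, 170.8, 121.8]
ee_rot: [0.001, 0.748, 0.664, 0.001]
force: [0.4, 0.2, -0.8]
grip_width: 0.242
grip_force: 114.1
```

```bash
python3 -m creep '[[[0,0,0,0,0,0],[0,0,0,0,0,0],[0,0,0,0,0,0],[0,0,0,0,0,0],[0,0,1,0,0,0],[0,0,2,0,0,0],[0,0,4,0,0,0],[0,0,5.4,0,0,0],[0,0,5.4,0,0,0],[0,0,5.4,0,0,0]]]' 50 35
python3 -m creep '[[[-1,0,0,0,0,0],[-8.8,0,0,0,0,-16.44],[-8.8,0,0,0,0,-16.44],[-8.8,0,0,0,0,-16.44],[-8.8,0,0,0,0,-16.44],[-8.8,6.12,0,0,0,-16.44],[-8.8,6.12,0,0,0,-16.44],[-8.8,6.12,0,0,0,-16.44],[-8.8,6.12,0,0,0,-16.44],[-8.8,6.12,0,0,0,-16.44],[-8.8,6.12,0,0,0,-16.44],[-8.8,6.12,0,0,0,-16.44],[-8.8,6.12,0,0,0,-16.44],[-8.8,6.12,0,0,0,-16.44],[-8.8,6.12,0,0,0,-16.44],[-8.8,6.12,0,0,0,-16.44]]]' 80
python3 - <<'E'
from h import *
c=ctrl.capture("top");s=ctrl.capture("side");print(mallet(c,s))
h=cv2.cvtColor(c["image"],cv2.COLOR_RGB2HSV).astype(int);H,S,V=h[...,0],h[...,1],h[...,2]
print("cells",blob(c,((S>120)&(H>22)&(H<35)&(V>120))|(V>200),130,240,215,295,5))
print("nylon",blob(c,(V>170)&(S<60),235,150,280,204,36,10))
E
```

```text
time_s: 41.18
eef_pos: [686.7, 170.9, 258.9]
ee_rot: [0.002, 0.748, 0.664, 0.003]
force: [-0.7, -0.8, -0.8]
grip_width: 0.582
grip_force: 0.0
time_s: 42.52
eef_pos: [465.9, 323.6, 254.8]
ee_rot: [0.0, 1.0, 0.01, -0.0]
force: [-0.6, -0.5, -0.2]
grip_width: 0.938
grip_force: 0.0
79 [163 245] [171 254] [249.55696203 166.94936709]
40 [262 266] [266 274] [270.1 264. ]
((array([686.66249213, 169.47337387, 100.57258588]), np.float64(0.2728395995150293)), array([686.67553292, 169.57382751, 100.        ]))
cells [(471.9, 447.7, 131.6, 47.8, 1.6)]
nylon [(661.2, 172.9, 51.0, 8.4, 83.3), (711.9, 157.5, 33.5, 7.3, 89.0)]
```

```bash
python3 -m creep '[[[0,0,-1.5,0,0,0],[0,0,-3,0,0,0],[0,0,-4.5,0,0,0],[0,0,-6,0,0,0],[0,0,-7,0,0,0],[0,0,-7.3,0,0,0],[0,0,-7.54,0,0,0],[0,0,-7.54,0,0,0],[0,0,-7.54,0,0,0]]]'
python3 -m creep '[[[0,0,0,0,0,0],[0,0,0,0,0,0],[0,0,0,0,0,0],[0,0,0,0,0,0],[0,0,0,0,0,0]]]' 60 35
```

```text
time_s: 43.37
eef_pos: [466.8, 324.1, 68.4]
ee_rot: [-0.0, 1.0, 0.009, 0.001]
force: [0.4, -0.5, 1.1]
grip_width: 0.938
grip_force: 0.0
time_s: 43.78
eef_pos: [466.7, 324.0, 68.8]
ee_rot: [-0.001, 1.0, 0.009, 0.001]
force: [-2.0, -1.2, 7.3]
grip_width: 0.744
grip_force: 36.9
```

```bash
python3 -m creep '[[[0,0,0.3,0,0,0],[0,0,0.8,0,0,0],[0,0,1.6,0,0,0],[0,0,3,0,0,0],[0,0,4.5,0,0,0],[0,0,6,0,0,0],[0,0,6,0,0,0],[0,0,6,0,0,0]]]'
python3 -m creep '[[[0,-1,0,0,0,0],[0,-2,0,0,0,-0.41],[1,-4,0,0,0,-0.41],[2,-5.5,0,0,0,-0.41],[3.65,-7,0,0,0,-0.41],[3.65,-8.5,0,0,0,-0.41],[3.65,-10,0,0,0,-0.41],[3.65,-11.5,0,0,0,-0.41],[3.65,-13,0,0,0,-0.41],[3.65,-13,0,0,0,-0.41],[3.65,-13,0,0,0,-0.41],[3.65,-13,0,0,0,-0.41],[3.65,-13,-1,0,0,-0.41],[3.65,-13,-2,0,0,-0.41],[3.65,-13,-3,0,0,-0.41],[3.65,-13,-4,0,0,-0.41],[3.65,-13,-4,0,0,-0.41],[3.65,-13,-4,0,0,-0.41],[3.65,-13,-4,0,0,-0.41]]]'
python3 - <<'E'
from h import *
s=ctrl.capture("side");h=cv2.cvtColor(s["image"],cv2.COLOR_RGB2HSV).astype(int);H,S,V=h[...,0],h[...,1],h[...,2]
m=(S>120)&(H>20)&(H<36)&(V>60);k=np.argwhere(m[215:290,290:360])+[215,290];print(len(k),k.min(0),k.max(0))
th=np.radians(-1.05)
for x in(-42.5,50.5,-46,46):
  print(x,proj(s,[556.4+np.cos(th)*x-np.sin(th)*-10,41.6+np.sin(th)*x-10,51]).round(1))
E
```

```text
time_s: 44.45
eef_pos: [466.5, 324.0, 220.2]
ee_rot: [-0.001, 1.0, 0.009, 0.003]
force: [-0.7, -1.1, -1.2]
grip_width: 0.737
grip_force: 38.7
time_s: 46.03
eef_pos: [557.9, -0.4, 118.3]
ee_rot: [0.0, 1.0, -0.008, 0.001]
force: [0.1, -0.5, -0.5]
grip_width: 0.738
grip_force: 39.0
89 [239 305] [279 351]
-42.5 [336.5 252.3]
50.5 [302.1 252.7]
-46 [337.8 252.3]
46 [303.8 252.6]
```

```bash
python3 -m creep '[[[0,0,-0.2,0,0,0],[0,0,-0.36,0,0,0],[0,0,-0.44,0,0,0],[0,0,-0.44,0,0,0],[0,0,-0.44,0,0,0]]]'; python3 -m creep '[[[0,0,0,0,0,0],[0,0,0,0,0,0],[0,0,0,0,0,0],[0,0,0,0,0,0],[0,0,1,0,0,0],[0,0,2.5,0,0,0],[0,0,4,0,0,0],[0,0,6,0,0,0],[0,0,6,0,0,0],[0,0,6,0,0,0]]]' 80
python3 -m creep '[[[-2,1,0,0,0,0],[-3.5,2,0,0,0,0],[-3.5,4,0,0,0,0.51],[-3.5,5.5,0,0,0,0.51],[-3.5,16.9,0,0,0,0.51],[-3.5,16.9,0,0,0,0.51],[-3.5,16.9,0,0,0,0.51],[-3.5,16.9,0,0,0,0.51],[-3.5,16.9,0,0,0,0.51],[-3.5,16.9,0,0,0,0.51],[-3.5,16.9,0,0,0,0.51],[-3.5,16.9,0,0,0,0.51],[-3.5,16.9,0,0,0,0.51],[-3.5,16.9,0,0,0,0.51],[-3.5,16.9,0,0,0,0.51],[-3.5,16.9,0,0,0,0.51]]]'
python3 - <<'E'
from h import *
c=ctrl.capture("top");crop(c,235,190,360,285,6,"c1.png")
h=cv2.cvtColor(c["image"],cv2.COLOR_RGB2HSV).astype(int);H,S,V=h[...,0],h[...,1],h[...,2]
m=((S>120)&(H>22)&(H<35)&(V>120))
k=np.argwhere(m[195:260,275:350])+[195,275];print(k.min(0),k.max(0));
print(blob(c,m,275,200,350,254,43,10), "expect ~(557.6,-1.4) 93x66")
E
```

```text
time_s: 46.5
eef_pos: [557.5, -1.2, 106.9]
ee_rot: [-0.0, 1.0, -0.009, 0.0]
force: [-2.9, 1.2, 8.5]
grip_width: 0.74
grip_force: 40.1
time_s: 47.33
eef_pos: [558.1, -1.4, 259.0]
ee_rot: [0.001, 1.0, -0.009, 0.003]
force: [0.3, 0.2, -1.2]
grip_width: 0.937
grip_force: 0.0
time_s: 48.67
eef_pos: [470.3, 419.8, 255.8]
ee_rot: [0.0, 1.0, 0.012, -0.0]
force: [0.3, -0.3, -1.0]
grip_width: 0.935
grip_force: 0.0
[213 313] [245 341]
[(551.0, -32.4, 75.1, 3.6, 1.2), (552.0, 29.5, 75.0, 2.3, -0.7)] expect ~(557.6,-1.4) 93x66
```

```bash
python3 -m creep '[[[0,0,-1.5,0,0,0],[0,0,-3,0,0,0],[0,0,-4.5,0,0,0],[0,0,-6,0,0,0],[0,0,-7,0,0,0],[0,0,-7.3,0,0,0],[0,0,-7.54,0,0,0],[0,0,-7.54,0,0,0],[0,0,-7.54,0,0,0]]]'
python3 -m creep '[[[0,0,0,0,0,0],[0,0,0,0,0,0],[0,0,0,0,0,0],[0,0,0,0,0,0],[0,0,0,0,0,0]]]' 60 35
python3 -m creep '[[[0,0,0.3,0,0,0],[0,0,0.8,0,0,0],[0,0,1.6,0,0,0],[0,0,3,0,0,0],[0,0,4.5,0,0,0],[0,0,6,0,0,0],[0,0,6,0,0,0],[0,0,6,0,0,0]]]'
```

```text
time_s: 49.47
eef_pos: [470.6, 421.5, 69.2]
ee_rot: [-0.001, 1.0, 0.013, 0.001]
force: [0.2, -0.2, 0.5]
grip_width: 0.935
grip_force: 0.0
time_s: 49.88
eef_pos: [470.5, 421.6, 69.7]
ee_rot: [-0.001, 1.0, 0.013, 0.001]
force: [-0.8, -1.6, 7.8]
grip_width: 0.74
grip_force: 36.7
time_s: 50.55
eef_pos: [470.2, 421.6, 221.0]
ee_rot: [-0.001, 1.0, 0.013, 0.003]
force: [0.1, 0.2, -0.7]
grip_width: 0.735
grip_force: 38.6
```

```bash
python3 -m creep '[[[0,-1,0,0,0,0],[0,-2.5,0,0,0,-0.51],[0,-4,0,0,0,-0.51],[0,-5.5,0,0,0,-0.51],[0,-7,0,0,0,-0.51],[1,-8.5,0,0,0,-0.51],[2.5,-10,0,0,0,-0.51],[3.56,-11.5,0,0,0,-0.51],[3.56,-13.45,0,0,0,-0.51],[3.56,-13.45,0,0,0,-0.51],[3.56,-13.45,0,0,0,-0.51],[3.56,-13.45,0,0,0,-0.51],[3.56,-13.45,-1,0,0,-0.51],[3.56,-13.45,-2,0,0,-0.51],[3.56,-13.45,-3,0,0,-0.51],[3.56,-13.45,-3.8,0,0,-0.51],[3.56,-13.45,-3.8,0,0,-0.51],[3.56,-13.45,-3.8,0,0,-0.51],[3.56,-13.45,-3.8,0,0,-0.51]]]'
```

```text
time_s: 52.13
eef_pos: [559.1, 85.7, 123.6]
ee_rot: [0.0, 1.0, -0.008, 0.001]
force: [-0.7, 0.1, 0.2]
grip_width: 0.734
grip_force: 38.8
```

```bash
python3 -m creep '[[[0,0,-0.3,0,0,0],[0,0,-0.55,0,0,0],[0,0,-0.66,0,0,0],[0,0,-0.66,0,0,0],[0,0,-0.66,0,0,0]]]'; python3 -m creep '[[[0,0,0,0,0,0],[0,0,0,0,0,0],[0,0,0,0,0,0],[0,0,0,0,0,0],[0,0,0.5,0,0,0],[0,0,1.5,0,0,0],[0,0,3,0,0,0],[0,0,4.5,0,0,0],[0,0,6,0,0,0],[0,0,6,0,0,0]]]' 70
python3 -m creep '[[[-2,0,0,0,0,0],[-6,0,0,0,0,0],[-6,-10,1,0,0,0],[-6,-10,1,0,0,0],[-6,-10,1,0,0,0],[-6,-10,1,0,0,0],[-6,-10,1,0,0,0],[-6,-10,1,0,0,0],[-6,-10,1,0,0,0],[-6,-10,1,0,0,0],[-6,-10,1,0,0,0],[-6,-10,1,0,0,0],[-6,-10,1,0,0,0]]]'
python3 - <<'E'
from h import *
c=ctrl.capture("top");s=ctrl.capture("side");print(mallet(c,s));state()
a=crop(c,225,150,365,285,4,"a.png");b=crop(s,250,240,375,310,4,"b.png")
b=np.vstack([b,np.zeros((a.shape[0]-b.shape[0],b.shape[1],3),np.uint8)]);o=np.hstack([a,b]);k=min(1,800/o.shape[1]);cv2.imwrite("pics/final.png",cv2.resize(o,None,fx=k,fy=k,interpolation=cv2.INTER_AREA))
E
```

```text
time_s: 52.55
eef_pos: [559.1, 85.1, 107.6]
ee_rot: [-0.0, 1.0, -0.009, 0.001]
force: [-6.2, -0.0, 16.0]
grip_width: 0.737
grip_force: 41.1
time_s: 53.38
eef_pos: [560.6, 85.0, 263.2]
ee_rot: [0.0, 1.0, -0.009, 0.006]
force: [1.0, -0.0, 1.4]
grip_width: 0.822
grip_force: 0.0
time_s: 54.47
eef_pos: [409.1, -163.7, 280.7]
ee_rot: [-0.0, 1.0, -0.008, -0.0]
force: [-0.7, -0.4, -0.2]
grip_width: 0.822
grip_force: 0.0
79 [163 245] [171 254] [249.55696203 166.94936709]
40 [262 266] [266 274] [270.1 264. ]
((array([686.66249213, 169.47337387, 100.57258588]), np.float64(0.2728395995150293)), array([686.67553292, 169.57382751, 100.        ]))
tip [-79.   11.3] butt/left [-79.2  65.3]
jaw front [-55.5  19.8] jaw front [-55.4 -15.5] jaw front [-55.3 -50.7] 
F [-0.5 -0.   0.3] [ 409.  -164.1  280.8]
```

View pics/final.png

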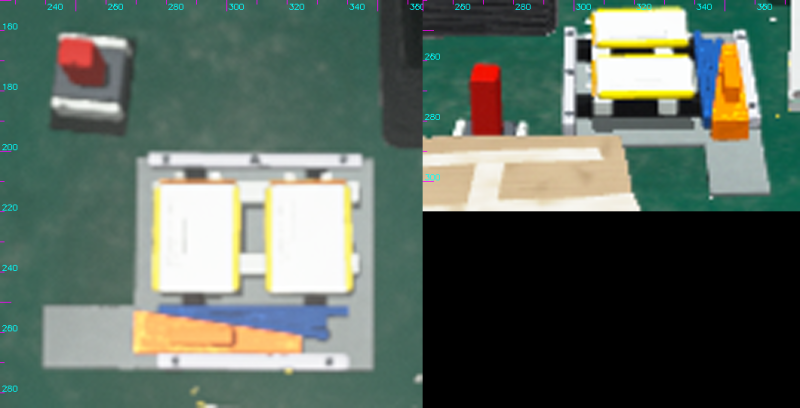

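The final view shows two cells flat across both white slats at columns 273–302 and 310–339. The wedge is driven home at columns 267–322, the jaw is forward, and the mallet stands on its pad at (252,172).

```bash
python3 -c "
from rig import ctrl
print(ctrl.finish_job())"
```

```text
the job is handed in; nothing more can be done
None
```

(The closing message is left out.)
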